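# Hang the measuring cup on its peg

### The arm

A 7-joint arm with a two-finger parallel gripper is mounted at the origin on the work surface. World frame = base frame: x ahead of the robot, y to its left, z up, the work surface at z = 0. Lengths are in m, angles in rad, forces in N, time in s.
With the tool pointing down it reaches from about 0.425 to 0.925 m from the base axis. Payload 6.8 kg.
Tool frame: the origin (TCP) lies on the mounting face of the last link; the fingertips stand 173 mm ahead of it and the grasp point (between the pads) lies 155 mm ahead of it; z points along the fingers, y is the line along which they close (so a half turn about z gives the same grasp; the last joint's range is limited). The gripper opens to 85 mm and grips with 20 to 120 N. Pads are 22 mm wide; open, the fingers measure 114 mm over their backs; the gripper's body (76 mm by 85 mm) begins 54 mm behind the grasp point. The pads swing forward as they close: fully open they stand 13 mm farther back than shut.
Start: joints at [-1.382, 0.477, 0.022, 1.555, -0.011, 1.109, -0.083], TCP at [0.197, 0.646, 0.405] pointing down, gripper open.
Joint ranges: [-2.96, 2.96], [-0.34, 2.1], [-1.41, 1.46], [0.24, 2.44], [-1.37, 4.51], [0.17, 1.92], [-2.96, 2.96]. Speed limits (rad/s): [2.39, 2.39, 3.14, 3.14, 3.14, 3.14, 3.14].

### API

Orientations are given as a rotation vector (axis times angle).
In Python, from bench import r gives the robot as it stands.
- The arm moves only by the tool arm_command, never from a script. Its argument "plan" is a list of rows, each an object of numbers: "claw": the closure, from 0 (fully open) to 1 (shut); "tx", "ty", "tz": the shift along the tool's x, y, z in m; "ax", "ay", "az": the turn, a rotation vector about the tool's x, y, z in degrees. A call has exactly 10 rows; each row shifts and turns the commanded pose from where the row before left it, along the tool's axes as they then stand; what a row does not reach is not made up. A row lasts 1/12 s, in which the tool goes at most 41.7 mm and 7.16 degrees, less where a joint would pass 70% of its speed; a pose out of reach is approached as far as the arm can. A call is refused whole if a number of a shift passes 0.0417 or a number of a turn 7.16, either way. A call with a gripper value outside its range is refused whole. The fingers move at their own pace and stop on an object; "squeeze" is the grip in N (left out, the last holds). Time passes only in rows, so rows that do not move let the fingers close, or fill a call up. It gives the time, the measured TCP pose, the force, the opening and the grip force at its end, in the units of the state.
- r.get_obs(): the state, without advancing time (a new reading comes with each control period).
- r.grab_frame(name): name is "scene" or "side" or "wrist"; returns the picture (400x640x3 uint8, red, green, blue); there is no depth.
- r.camera_model(name): a dict with "fx", "fy", "cx", "cy" (pixels), "position" and "orientation" of the camera in the world; the wrist camera has in their place "tool_from_camera" (4x4, takes a point from camera to tool coordinates, whose origin is the TCP and whose axes are the flange's). Camera axes: x right, y up, looking along -z (the intrinsics and any distortion apply to the point x, -y, -z); pixel columns grow to the right and rows downward; lengths in m; the calibration is good to about 2 mm. A picture is of the moment at which its call begins: read the wrist's pose just before it. camera_model takes no time and is no camera call.
- r.hand_in(): hands the job in; it is judged then, once.
Trained networks look in the newest picture that a camera, given by its name, has taken for a name from the list of things; names that differ only in an ending like _2 or _b are one class to them, and where a whole thing is asked for, a point or a joint stands for the part that bears it (a point fixed in the world has none). Each returns a list of dicts, best first, with "confidence" (0 to 1); they miss things now and then, are a little off and sometimes report something else, mostly with a low value. They report only what shows in the picture. A call takes as long as a camera call. They do not tell look-alikes from the thing itself.
- r.boxes_of(target, camera): "location" ([x, y, z] in m, in the coordinates of the camera as it stood for that picture, good to about 4 mm: the middle of the surface that is visible of it).
- r.tip_of(target, camera): "location" ([x, y, z] in m, in the coordinates of the camera as it stood for that picture, good to about 4 mm: a listed point, or the origin of a listed thing).
The state is a dict: "clock": time; "joints": joint angles; "qvel": joint speeds; "tau": joint torques, N m; "tcp_pos": TCP position; "orientation": TCP orientation; "contact_force": force on the tool from outside, world axes, zero at the start; "moment": the same for the moment, N m; "grip_width": finger opening in m; "gripper_force": force on a finger pad.
Only numpy, scipy, OpenCV 4.12 (cv2) and the standard library are available. Lean on these libraries where they do the work, as an engineer would, in place of code of your own. Each camera call takes 0.05 s, during which the arm holds its last target. There are 200 camera calls.

### The job

Fold the steel measuring cup's handle straight up, then hang the cup by the round eye in that handle on the blue peg of the wooden rack and leave it hanging there still and free of the table. Do not shift or tip the tumblers, the bowl or the spoon.

Things in the scene. Friction and masses are not known exactly. Their poses are not given: they have to be found in the camera images.
- cup: Steel measuring cup, 82 mm across the rim, 72 mm across the base, 62 mm high, about 0.3 kg with its handle. Origin at the centre of its underside, z up. A bail handle is hinged across the cup; the hinge axis is the cup's y axis, 56 mm above the underside. The handle leans towards the cup's -x side. The handle is light and its hinge stiff enough to stay at any angle.
- handle (a joint): Angle (rad) of the folding handle from straight up: 0 = upright in line with the cup's axis (a stop), growing as it leans to the cup's -x side, to 1.0 at most. The hinge rubs with about 0.03 N m.
- eye (a point): Centre of the round eye (19 mm hole) in the tab atop the handle, 62 mm from the hinge axis. Frame turns with the handle: z along the handle away from the hinge, y along the hinge, x the eye's axis. Tab: plate 6 mm thick (x), 34 mm wide (y), 44 mm long (z), centred on the eye; thin wires spread from its lower end to the hinges at y +-45 mm. Grip it across the 34 mm width: the eye stays open.
- rack: Fixed wooden rack: crossbar 380 mm long (y), 30 mm high, its top 220 mm above the table, on two posts 180 mm either side of the middle with feet 110 mm long. Origin on the table below the middle of the bar's front face. Three pegs 110 mm apart stick out of the front face (its -x side, towards the robot).
- peg_blue: The blue peg, a fixed round rod 8 mm in diameter with a ball end of 11 mm. Origin at its root on the front face of the crossbar, 205 mm above the table. The peg runs 85 mm from there towards its own -x, rising at 0.2 rad: its tip is at (-83, 0, +17) mm. The cup must hang on this one.
- peg_yellow: Same peg in yellow, empty; not to be used.
- peg_green: Same peg in green, with a black-handled steel turner fixed on it: the turner hangs 18 mm in front of the crossbar, 60 mm wide, reaching 155 mm below the peg's root.
- tumbler_blue: Blue plastic tumbler, 68 mm across, 105 mm high, standing. Origin at the centre of its underside.
- tumbler_pink: Pink plastic tumbler, 68 mm across, 105 mm high, standing. Origin at the centre of its underside.
- bowl: Terracotta bowl, 140 mm across, 60 mm high. Origin at the centre of its underside.
- spoon: Wooden spoon, 250 mm long, lying along its x axis. Origin at its underside.
Mind the look-alikes: they are no part of the job. What is shaped like the tumbler_pink but green is not meant.

How it is judged:
By the outcome, as a careful person would: the job done as asked, in the order asked, and still so for the second after the job is handed in, with the robot touching nothing.
It also fails if it takes over 61 s, if anything falls off the work surface, if the arm or the gripper's body presses on something with over 40 N, if the wrist force passes 120 N, or if a joint passes its speed limit or range.

## Working session

There is one attempt and no reset: what is moved stays moved. The work goes in short steps, Python scripts to look and compute and a tool call to move; the robot and the scene stay as the last step left them, time stands still between calls to the robot, and variables do not carry over. Pictures are saved under pics/ and viewed, at most 10 in all, crops included, and the job is handed in when it is done.

Besides the shell and the picture viewer there is one more tool, called after "Call:" by a JSON object that holds its "api" and its "payload", one argument or row to a line. arm_command: Moves the arm, as the interface text tells. Its arguments: {"type":"object","properties":{"plan":{"type":"array","items":{"type":"object","properties":{"claw":{"type":"number"},"tx":{"type":"number"},"ty":{"type":"number"},"tz":{"type":"number"},"ax":{"type":"number"},"ay":{"type":"number"},"az":{"type":"number"}}}},"squeeze":{"type":"number"}},"required":["plan"]}

```bash
mkdir -p pics; ls
cat > h.py <<'E'
import numpy as np, cv2
from scipy.spatial.transform import Rotation as R
from bench import r
def cam(name):
    m=r.camera_model(name)
    if 'position' in m:
        o=np.array(m['orientation']); 
        Rm=o if o.shape==(3,3) else R.from_rotvec(o).as_matrix()
        return m,Rm,np.array(m['position'])
    s=r.get_obs(); T=np.array(m['tool_from_camera']); Rt=R.from_rotvec(s['orientation']).as_matrix()
    return m,Rt@T[:3,:3],Rt@T[:3,3]+s['tcp_pos']
def pix(name,p,c=None):
    m,Rm,t=c or cam(name); q=Rm.T@(np.array(p)-t)
    return m['cx']+m['fx']*q[0]/-q[2], m['cy']-m['fy']*q[1]/-q[2]
def find(kind,t,name,c=None,k=3):
    c=c or cam(name)
    for d in (r.tip_of if kind=='tip' else r.boxes_of)(t,name)[:k]:
        w=c[1]@np.array(d['location'])+c[2]
        print(name,kind,t,round(d['confidence'],2),w.round(4),np.round(pix(name,w,c)), {a:b for a,b in d.items() if a not in('location','confidence')} or '')
E
python3 - <<'E'
from h import *
print(r.get_obs()); 
for n in ('scene','side','wrist'):
    print(n,r.camera_model(n)); f=r.grab_frame(n); cv2.imwrite(f'pics/{n}0.png',f[:,:,::-1])
a=[cv2.imread(f'pics/{n}0.png') for n in('scene','side')]
for n in('scene','side'):
    for t in ('cup','eye','rack','peg_blue','tumbler_blue','tumbler_pink','bowl','spoon'):
        find('tip',t,n)
E
```

```text
pics
{'clock': 0.0, 'joints': array([-1.38210768,  0.47782743,  0.02234484,  1.55646126, -0.01148183,
        1.10931779, -0.08310019]), 'qvel': array([-0.00229113, -0.00052941, -0.00081203, -0.00073263, -0.00011784,
        0.00242375,  0.0013436 ]), 'tau': array([-5.32386675e-04, -5.96441817e+01,  1.60782225e+00, -2.81197429e+01,
        1.25022573e-02,  9.33405769e-03, -5.27384813e-06]), 'tcp_pos': array([0.19731965, 0.64522333, 0.40370306]), 'orientation': array([-4.64428888e-01, -3.10695203e+00,  2.95569143e-03]), 'contact_force': array([ 0.38491419, -0.06419565, -0.39692234]), 'moment': array([ 0.00157372, -0.00613529,  0.00822163]), 'gripper_force': 0.0, 'grip_width': 0.08542903787337307}
scene {'fx': 448.7761640457024, 'fy': 448.7761640457024, 'cx': 315.2317339783012, 'cy': 206.57609945604003, 'position': array([1.65343143, 0.16934166, 1.00636413]), 'orientation': array([0.65507367, 0.85090335, 1.66473693])}
side {'fx': 375.51666755651206, 'fy': 375.51666755651206, 'cx': 324.487752955678, 'cy': 199.86668398038614, 'position': array([0.40011994, 0.59379894, 0.80850858]), 'orie
[... 1001 characters left out ...]
2799 0.0056] [435. 271.] 
scene tip bowl 0.75 [ 0.7043 -0.2776 -0.0018] [254. 272.] 
scene tip spoon 0.76 [ 0.4699 -0.5157  0.0007] [216. 217.] 
side tip cup 0.69 [ 0.5045 -0.1976  0.0013] [335. 215.] 
side tip eye 0.64 [ 0.4697 -0.2035  0.1081] [348. 189.] 
side tip peg_blue 0.66 [0.6407 0.1752 0.2068] [241. 267.] 
side tip tumbler_blue 0.6 [ 4.35e-01  6.29e-02 -1.00e-04] [347. 292.] 
side tip tumbler_pink 0.92 [0.3364 0.1667 0.0018] [385. 337.] 
side tip tumbler_pink 0.9 [0.3233 0.2869 0.0011] [388. 393.] 
side tip tumbler_pink 0.79 [0.4454 0.261  0.0043] [331. 370.] 
side tip bowl 0.6 [ 7.075e-01 -2.799e-01  5.000e-04] [277. 190.] 
side tip spoon 0.62 [ 0.4734 -0.5199  0.0046] [357. 153.]
```

View pics/scene0.png

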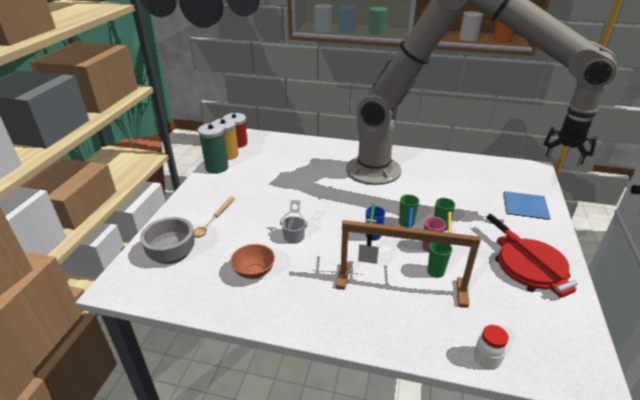

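View pics/side0.png

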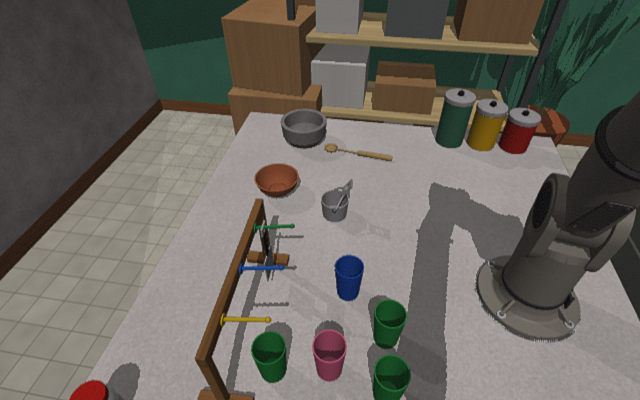

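Scene view: the cup is at (294,230) with its tab at (294,207), and the side view shows it at (335,205). The only look-alike for the cup is the grey pot, at scene (167,240). The pegs' ball ends in the side view are green (292,227), blue (283,268, my target) and yellow (270,320). The green tumblers and the pink one stand near yellow. Next I'll refine the poses and check a close crop.

Run:
```python
from h import *
from scipy.optimize import least_squares
acc={}
for i in range(3):
  for n in('scene','side'):
    f=r.grab_frame(n)
    c=cam(n)
    for t in('cup','eye','peg_blue','peg_yellow','peg_green'):
        for d in r.tip_of(t,n)[:1]:
            acc.setdefault((t,n),[]).append(c[1]@np.array(d['location'])+c[2])
for k,v in acc.items(): print(k,np.mean(v,0).round(4),np.std(v,0).round(4),len(v))
# peg ball tips
f=cv2.cvtColor(r.grab_frame('side'),cv2.COLOR_RGB2HSV)
for nm,(lo,hi),(x0,x1,y0,y1) in [('g',(45,85),(245,300,215,240)),('b',(100,125),(232,292,258,280)),('y',(20,35),(215,280,308,332))]:
    s=f[y0:y1,x0:x1]; m=(s[...,0]>=lo)&(s[...,0]<=hi)&(s[...,1]>110)&(s[...,2]>70)
    ys,xs=np.nonzero(m); 
    if len(xs):
        q=xs>xs.max()-5; print(nm,len(xs),'right end',xs.max()+x0,(ys[q]+y0).mean(),'left',xs.min()+x0,(ys[xs<xs.min()+5]+y0).mean())
s=cv2.imread('pics/side0.png')
cv2.imwrite('pics/crop1.png',np.hstack([cv2.resize(s[170:230,305:375],None,fx=5,fy=5,interpolation=3),cv2.resize(s[215:335,210:305],None,fx=2.5,fy=2.5,interpolation=3)]))
```

```text
('cup', 'scene') [ 0.5525 -0.1144  0.0696] [0.0653 0.1284 0.0993] 3
('eye', 'scene') [ 0.4762 -0.2068  0.1073] [0.0013 0.0005 0.0011] 2
('peg_blue', 'scene') [0.6428 0.1799 0.2074] [0.002  0.0014 0.0003] 3
('peg_yellow', 'scene') [0.6413 0.2523 0.2065] [0.0023 0.0526 0.002 ] 3
('cup', 'side') [ 0.5052 -0.2     0.0039] [0.0007 0.0007 0.0013] 3
('eye', 'side') [ 0.4686 -0.2065  0.1102] [0.0017 0.0008 0.0009] 3
('peg_blue', 'side') [0.6396 0.1765 0.2071] [0.0005 0.0021 0.0016] 3
('peg_yellow', 'side') [0.571  0.2783 0.1397] [0.0862 0.0143 0.0962] 3
('peg_green', 'side') [0.6438 0.0739 0.2025] [0.0003 0.0014 0.0005] 3
('peg_green', 'scene') [0.6453 0.0681 0.2074] [0.0005 0.0002 0.0018] 2
g 107 right end 293 225.6153846153846 left 254 226.71428571428572
b 177 right end 283 267.09090909090907 left 239 268.03225806451616
y 241 right end 270 319.2916666666667 left 220 318.74418604651163
```

View pics/crop1.png

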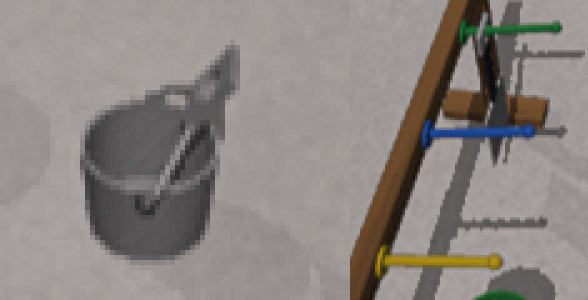

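The crop shows the cup with its tab leaning up and to the right, towards the robot. The blue peg is the middle one of the three.

Call:
{"api": "arm_command", "payload": {
  "plan": [
    {"tx":-0.03,"ty":-0.026},
    {"tx":-0.03,"ty":-0.026},
    {"tx":-0.03,"ty":-0.026},
    {"tx":-0.03,"ty":-0.026},
    {"tx":-0.03,"ty":-0.026},
    {"tx":-0.03,"ty":-0.026},
    {"tx":-0.03,"ty":-0.026},
    {"tx":-0.03,"ty":-0.026},
    {"tx":-0.03,"ty":-0.026},
    {"tx":-0.03,"ty":-0.026}
  ]
}}

```text
invalid input at $.plan[0]: expected keys claw, tx, ty, tz, ax, ay, az
```

```bash
cat >> h.py <<'E'
def go(p,Rt):
    s=r.get_obs(); R0=R.from_rotvec(s['orientation']).as_matrix()
    print('t',round(s['clock'],2),'tcp',s['tcp_pos'].round(4),'q',s['joints'].round(2))
    print('shift(tool)',(R0.T@(np.array(p)-s['tcp_pos'])).round(4),'turn deg',np.rad2deg(R.from_matrix(R0.T@Rt).as_rotvec()).round(2))
def tool(yaw,th):
    "y along yawed y, tilted back by th (tool leans to -x)"
    z=np.array([np.sin(th),0,-np.cos(th)]); y=np.array([0,1.,0]); x=np.cross(y,z)
    return R.from_euler('z',yaw).as_matrix()@np.column_stack([x,y,z])
E
python3 - <<'E'
from h import *
go([.42,-.19,.38],tool(.2,0))
E
```

```text
t 2.8 tcp [0.1974 0.6455 0.4047] q [-1.38  0.48  0.02  1.56 -0.01  1.11 -0.08]
shift(tool) [-0.4572 -0.7339  0.0247] turn deg [ -0.    -0.   -28.47]
```

Call:
{"api": "arm_command", "payload": {
  "plan": [
    {"claw":0,"tx":-0.025,"ty":-0.03,"tz":0,"ax":0,"ay":0,"az":0},
    {"claw":0,"tx":-0.025,"ty":-0.03,"tz":0,"ax":0,"ay":0,"az":0},
    {"claw":0,"tx":-0.025,"ty":-0.03,"tz":0,"ax":0,"ay":0,"az":0},
    {"claw":0,"tx":-0.025,"ty":-0.03,"tz":0,"ax":0,"ay":0,"az":0},
    {"claw":0,"tx":-0.025,"ty":-0.03,"tz":0,"ax":0,"ay":0,"az":0},
    {"claw":0,"tx":-0.025,"ty":-0.03,"tz":0,"ax":0,"ay":0,"az":0},
    {"claw":0,"tx":-0.025,"ty":-0.03,"tz":0,"ax":0,"ay":0,"az":0},
    {"claw":0,"tx":-0.025,"ty":-0.03,"tz":0,"ax":0,"ay":0,"az":0},
    {"claw":0,"tx":-0.025,"ty":-0.03,"tz":0,"ax":0,"ay":0,"az":0},
    {"claw":0,"tx":-0.025,"ty":-0.03,"tz":0,"ax":0,"ay":0,"az":0}
  ]
}}

```text
clock: 3.63
tcp_pos: [0.3491, 0.2836, 0.405]
orientation: [0.464, 3.107, 0.001]
contact_force: [1.1, -0.2, 0.3]
grip_width: 0.0851
gripper_force: 0.0
```

Run:
```python
from h import *
go([.42,-.19,.38],tool(.2,0))
```

```text
t 3.63 tcp [0.3491 0.2836 0.405 ] q [-0.97  0.1   0.17  2.08 -0.02  0.97  0.47]
shift(tool) [-0.2063 -0.4322  0.0247] turn deg [ 5.000e-02  2.000e-02 -2.847e+01]
```

Call:
{"api": "arm_command", "payload": {
  "plan": [
    {"claw":0,"tx":-0.0165,"ty":-0.0346,"tz":0,"ax":0,"ay":0,"az":0},
    {"claw":0,"tx":-0.0165,"ty":-0.0346,"tz":0,"ax":0,"ay":0,"az":0},
    {"claw":0,"tx":-0.0165,"ty":-0.0346,"tz":0,"ax":0,"ay":0,"az":0},
    {"claw":0,"tx":-0.0165,"ty":-0.0346,"tz":0,"ax":0,"ay":0,"az":0},
    {"claw":0,"tx":-0.0165,"ty":-0.0346,"tz":0,"ax":0,"ay":0,"az":0},
    {"claw":0,"tx":-0.0165,"ty":-0.0346,"tz":0,"ax":0,"ay":0,"az":0},
    {"claw":0,"tx":-0.0165,"ty":-0.0346,"tz":0,"ax":0,"ay":0,"az":0},
    {"claw":0,"tx":-0.0165,"ty":-0.0346,"tz":0,"ax":0,"ay":0,"az":0},
    {"claw":0,"tx":-0.0165,"ty":-0.0346,"tz":0,"ax":0,"ay":0,"az":0},
    {"claw":0,"tx":-0.0165,"ty":-0.0346,"tz":0,"ax":0,"ay":0,"az":0}
  ]
}}

```text
clock: 4.47
tcp_pos: [0.405, -0.0957, 0.4052]
orientation: [0.464, 3.106, 0.002]
contact_force: [0.9, 0.1, 0.3]
grip_width: 0.0857
gripper_force: 0.0
```

Call:
{"api": "arm_command", "payload": {
  "plan": [
    {"claw":0,"tx":-0.0082,"ty":-0.0172,"tz":0,"ax":0,"ay":0,"az":0},
    {"claw":0,"tx":-0.0082,"ty":-0.0172,"tz":0,"ax":0,"ay":0,"az":0},
    {"claw":0,"tx":-0.0082,"ty":-0.0172,"tz":0,"ax":0,"ay":0,"az":0},
    {"claw":0,"tx":-0.0082,"ty":-0.0172,"tz":0,"ax":0,"ay":0,"az":0},
    {"claw":0,"tx":-0.0082,"ty":-0.0172,"tz":0,"ax":0,"ay":0,"az":0},
    {"claw":0,"tx":0,"ty":0,"tz":0.005,"ax":0,"ay":0,"az":-5.7},
    {"claw":0,"tx":0,"ty":0,"tz":0.005,"ax":0,"ay":0,"az":-5.7},
    {"claw":0,"tx":0,"ty":0,"tz":0.005,"ax":0,"ay":0,"az":-5.7},
    {"claw":0,"tx":0,"ty":0,"tz":0.005,"ax":0,"ay":0,"az":-5.7},
    {"claw":0,"tx":0,"ty":0,"tz":0.005,"ax":0,"ay":0,"az":-5.7}
  ]
}}

```text
clock: 5.3
tcp_pos: [0.4194, -0.1879, 0.3796]
orientation: [-0.322, 3.125, 0.0]
contact_force: [0.3, -0.1, 0.9]
grip_width: 0.0852
gripper_force: 0.0
```

Run:
```python
from h import *
go([.42,-.19,.38],tool(.2,0))
c=cam('wrist'); f=r.grab_frame('wrist'); cv2.imwrite('pics/w1.png',f[:,:,::-1])
find('tip','eye','wrist',c); find('tip','cup','wrist',c)
```

```text
t 5.3 tcp [ 0.4194 -0.1879  0.3796] q [-0.29  0.16  0.65  2.11 -0.12  0.91  2.2 ]
shift(tool) [-0.0002 -0.0022 -0.0004] turn deg [-0.    0.03  0.31]
wrist tip eye 0.9 [ 0.4745 -0.2095  0.108 ] [274. 265.] 
wrist tip cup 0.79 [ 0.5022 -0.2044  0.    ] [286. 243.]
```

View pics/w1.png

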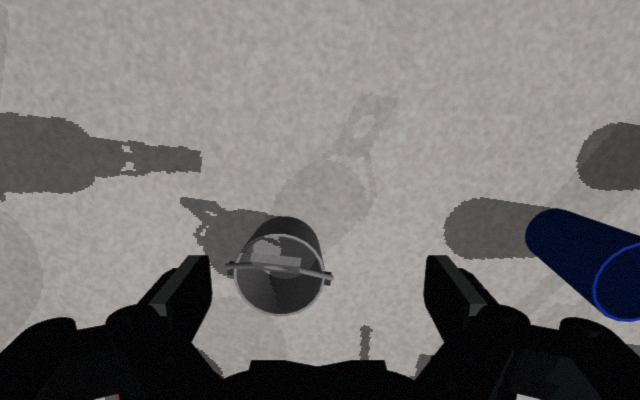

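The picture shows the cup at (280,270). Its hinge pins are at about (229,266) and (331,278), and the tab is nearly end-on at (275,263).

```bash
cat >> h.py <<'E'
def ray(px,z,c):
    m,Rm,t=c; d=Rm@np.array([(px[0]-m['cx'])/m['fx'],-(px[1]-m['cy'])/m['fy'],-1]); return t+d*(z-t[2])/d[2]
E
python3 - <<'E'
from h import *
c=cam('wrist')
a,b=ray((229,266),.056,c),ray((331,278),.056,c); print(a.round(4),b.round(4),((a+b)/2).round(4),'len',np.linalg.norm(b-a),'yaw',np.arctan2(-(b-a)[0],(b-a)[1]))
s=cv2.imread('pics/w1.png'); cv2.imwrite('pics/w1c.png',cv2.resize(s[200:330,205:355],None,fx=5,fy=4.6,interpolation=3))
E
```

```text
[ 0.5096 -0.2509  0.056 ] [ 0.5032 -0.1587  0.056 ] [ 0.5064 -0.2048  0.056 ] len 0.09234644906282019 yaw 0.06942424205314407
```

View pics/w1c.png

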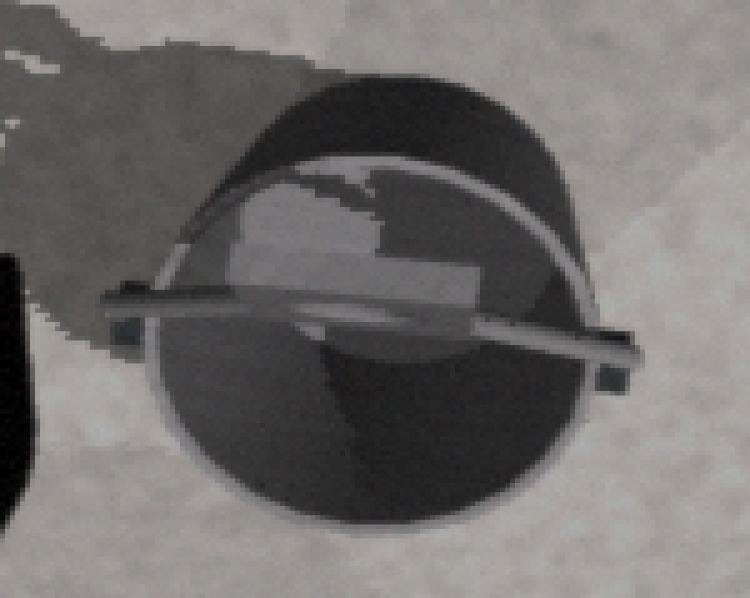

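Call:
{"api": "arm_command", "payload": {
  "plan": [
    {"claw":0,"tx":0,"ty":0,"tz":0,"ax":0,"ay":0,"az":3.5},
    {"claw":0,"tx":0,"ty":0,"tz":0,"ax":0,"ay":0,"az":3.5},
    {"claw":0,"tx":0,"ty":0,"tz":0,"ax":0,"ay":-4,"az":0},
    {"claw":0,"tx":0,"ty":0,"tz":0,"ax":0,"ay":-4,"az":0},
    {"claw":0,"tx":0,"ty":0,"tz":0,"ax":0,"ay":-4,"az":0},
    {"claw":0,"tx":0,"ty":0,"tz":0,"ax":0,"ay":-4,"az":0},
    {"claw":0,"tx":0,"ty":0,"tz":0,"ax":0,"ay":-4,"az":0},
    {"claw":0,"tx":0,"ty":0,"tz":0,"ax":0,"ay":0,"az":0},
    {"claw":0,"tx":0,"ty":0,"tz":0,"ax":0,"ay":0,"az":0},
    {"claw":0,"tx":0,"ty":0,"tz":0,"ax":0,"ay":0,"az":0}
  ]
}}

```text
clock: 6.28
tcp_pos: [0.4196, -0.1878, 0.38]
orientation: [-0.108, 2.792, 0.02]
contact_force: [-0.1, -0.1, 0.1]
grip_width: 0.0854
gripper_force: 0.0
```

```bash
cat >> h.py <<'E'
HG=np.array([.506,-.205,.056]); YC=.075
def grasp(hth,tth,L=.066,back=0):
    "TCP for gripping handle at angle hth, at L from hinge, tool tilt tth"
    T=tool(YC,tth); g=HG-L*tool(YC,hth)[:,2]
    return g-(.155+back)*T[:,2],T
E
python3 - <<'E'
from h import *
go(*grasp(.556,.35,back=.07)); go(*grasp(.556,.35));go(*grasp(.556,.556))
E
```

```text
t 6.28 tcp [ 0.4196 -0.1878  0.38  ] q [-0.26  0.07  0.63  2.21 -0.35  0.58  2.28]
shift(tool) [ 0.0448 -0.0236  0.0439] turn deg [ 0.08 -0.13  0.13]
t 6.28 tcp [ 0.4196 -0.1878  0.38  ] q [-0.26  0.07  0.63  2.21 -0.35  0.58  2.28]
shift(tool) [ 0.0446 -0.0237  0.1139] turn deg [ 0.08 -0.13  0.13]
t 6.28 tcp [ 0.4196 -0.1878  0.38  ] q [-0.26  0.07  0.63  2.21 -0.35  0.58  2.28]
shift(tool) [ 0.0763 -0.0236  0.1173] turn deg [  0.09 -11.93   0.12]
```

Call:
{"api": "arm_command", "payload": {
  "plan": [
    {"claw":0,"tx":0.009,"ty":-0.0047,"tz":0.008,"ax":0,"ay":0,"az":0},
    {"claw":0,"tx":0.009,"ty":-0.0047,"tz":0.008,"ax":0,"ay":0,"az":0},
    {"claw":0,"tx":0.009,"ty":-0.0047,"tz":0.008,"ax":0,"ay":0,"az":0},
    {"claw":0,"tx":0.009,"ty":-0.0047,"tz":0.008,"ax":0,"ay":0,"az":0},
    {"claw":0,"tx":0.009,"ty":-0.0047,"tz":0.008,"ax":0,"ay":0,"az":0},
    {"claw":0,"tx":0,"ty":0,"tz":0.0148,"ax":0,"ay":0,"az":0},
    {"claw":0,"tx":0,"ty":0,"tz":0.0148,"ax":0,"ay":0,"az":0},
    {"claw":0,"tx":0,"ty":0,"tz":0.0148,"ax":0,"ay":0,"az":0},
    {"claw":0,"tx":0,"ty":0,"tz":0.0148,"ax":0,"ay":0,"az":0},
    {"claw":0,"tx":0,"ty":0,"tz":0.0148,"ax":0,"ay":0,"az":0}
  ]
}}

```text
clock: 7.12
tcp_pos: [0.4189, -0.2113, 0.2564]
orientation: [-0.11, 2.792, 0.021]
contact_force: [1.1, -0.2, 0.4]
grip_width: 0.0856
gripper_force: 0.0
```

Run:
```python
from h import *
go(*grasp(.556,.35))
for i in range(2):
    c=cam('wrist'); f=r.grab_frame('wrist'); find('tip','eye','wrist',c,1)
cv2.imwrite('pics/w2.png',f[:,:,::-1])
```

```text
t 7.12 tcp [ 0.4189 -0.2113  0.2564] q [ 0.05  0.34  0.39  2.28 -0.92  0.36  2.89]
shift(tool) [ 0.0002 -0.0003 -0.0015] turn deg [ 0.14 -0.11  0.19]
wrist tip eye 0.7 [ 0.4752 -0.2081  0.1085] [314. 285.] 
wrist tip eye 0.94 [ 0.4764 -0.2088  0.1107] [311. 294.]
```

View pics/w2.png

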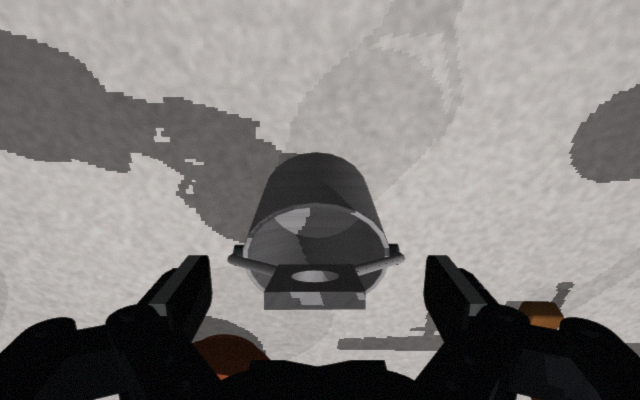

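The tab, with its hole at (315,276), sits centred between the fingers. I'll close on it.

Call:
{"api": "arm_command", "payload": {
  "plan": [
    {"claw":0.6,"tx":0,"ty":0,"tz":0,"ax":0,"ay":0,"az":0},
    {"claw":0.8,"tx":0,"ty":0,"tz":0,"ax":0,"ay":0,"az":0},
    {"claw":1,"tx":0,"ty":0,"tz":0,"ax":0,"ay":0,"az":0},
    {"claw":1,"tx":0,"ty":0,"tz":0,"ax":0,"ay":0,"az":0},
    {"claw":1,"tx":0,"ty":0,"tz":0,"ax":0,"ay":0,"az":0},
    {"claw":1,"tx":0,"ty":0,"tz":0,"ax":0,"ay":0,"az":0},
    {"claw":1,"tx":0,"ty":0,"tz":0,"ax":0,"ay":0,"az":0},
    {"claw":1,"tx":0,"ty":0,"tz":0,"ax":0,"ay":0,"az":0},
    {"claw":1,"tx":0,"ty":0,"tz":0,"ax":0,"ay":0,"az":0},
    {"claw":1,"tx":0,"ty":0,"tz":0,"ax":0,"ay":0,"az":0}
  ],
  "squeeze": 40
}}

```text
clock: 8.15
tcp_pos: [0.4179, -0.2117, 0.2577]
orientation: [-0.109, 2.79, 0.019]
contact_force: [-3.1, -0.1, 5.8]
grip_width: 0.0333
gripper_force: 39.5
```

Run:
```python
from h import *
go(*grasp(.556,.35))
c=cam('wrist'); f=r.grab_frame('wrist'); find('tip','eye','wrist',c,1)
f=r.grab_frame('side'); find('tip','eye','side',None,1)
s=r.get_obs(); p=s['tcp_pos']; R0=R.from_rotvec(s['orientation']).as_matrix()
y=tool(YC,0)[:,1]
for tot in (.54,):
  for n in (10,20):
    Q=R.from_rotvec(y*tot/n).as_matrix()
    print(n,'shift/row',(R0.T@(HG+Q@(p-HG)-p)).round(5),'turn',np.rad2deg(R.from_matrix(R0.T@Q@R0).as_rotvec()).round(2))
```

```text
t 8.15 tcp [ 0.4179 -0.2117  0.2577] q [ 0.05  0.33  0.39  2.29 -0.92  0.36  2.89]
shift(tool) [-0.0004  0.0001  0.0002] turn deg [ 0.07 -0.01  0.17]
wrist tip eye 0.67 [ 0.4741 -0.2084  0.1115] [315. 287.] 
side tip eye 0.62 [ 0.4387  0.0605 -0.0013] [346. 291.] 
10 shift/row [-1.188e-02 -4.000e-05 -4.300e-04] turn [-0.01  3.09  0.  ]
20 shift/row [-5.94e-03 -2.00e-05 -3.00e-04] turn [-0.    1.55  0.  ]
```

Call:
{"api": "arm_command", "payload": {
  "plan": [
    {"claw":1,"tx":-0.0119,"ty":0,"tz":-0.0005,"ax":0,"ay":3.1,"az":0},
    {"claw":1,"tx":-0.0119,"ty":0,"tz":-0.0005,"ax":0,"ay":3.1,"az":0},
    {"claw":1,"tx":-0.0119,"ty":0,"tz":-0.0005,"ax":0,"ay":3.1,"az":0},
    {"claw":1,"tx":-0.0119,"ty":0,"tz":-0.0005,"ax":0,"ay":3.1,"az":0},
    {"claw":1,"tx":-0.0119,"ty":0,"tz":-0.0005,"ax":0,"ay":3.1,"az":0},
    {"claw":1,"tx":-0.0119,"ty":0,"tz":-0.0005,"ax":0,"ay":3.1,"az":0},
    {"claw":1,"tx":-0.0119,"ty":0,"tz":-0.0005,"ax":0,"ay":3.1,"az":0},
    {"claw":1,"tx":-0.0119,"ty":0,"tz":-0.0005,"ax":0,"ay":3.1,"az":0},
    {"claw":1,"tx":-0.0119,"ty":0,"tz":-0.0005,"ax":0,"ay":3.1,"az":0},
    {"claw":1,"tx":0,"ty":0,"tz":0,"ax":0,"ay":0,"az":0}
  ]
}}

```text
clock: 9.18
tcp_pos: [0.5236, -0.2038, 0.2765]
orientation: [0.12, -2.997, 0.012]
contact_force: [-6.3, -0.7, 13.7]
grip_width: 0.0328
gripper_force: 41.8
```

Run:
```python
from h import *
print(r.get_obs()['contact_force'],r.get_obs()['moment'])
go(*grasp(0,-.19))
for i in range(2):
  c=cam('wrist'); f=r.grab_frame('wrist'); find('tip','eye','wrist',c,1); find('tip','cup','wrist',c,1)
cv2.imwrite('pics/w3.png',f[:,:,::-1])
f=r.grab_frame('side'); find('tip','eye','side',None,2); find('tip','cup','side',None,2)
cv2.imwrite('pics/s3.png',cv2.resize(f[140:240,290:400,::-1],None,fx=4,fy=4,interpolation=3))
a=cv2.imread('pics/w3.png')[150:]; b=cv2.resize(cv2.imread('pics/s3.png'),(275,250)); 
cv2.imwrite('pics/j3.png',cv2.resize(np.hstack([a,b]),(800,219)))
```

```text
[-6.30073802 -0.67247418 13.65342046] [-0.06642985  1.81023348  0.01678799]
t 9.18 tcp [ 0.5236 -0.2038  0.2765] q [-0.31  0.6   0.76  1.93 -0.42  0.93  2.32]
shift(tool) [-0.0118  0.      0.0006] turn deg [-0.16  2.72  0.29]
wrist tip eye 0.68 [ 0.5038 -0.2046  0.1181] [321. 284.] 
wrist tip cup 0.62 [ 0.504  -0.2062  0.0006] [318. 225.] 
wrist tip eye 0.58 [ 0.5027 -0.2047  0.1213] [321. 286.] 
wrist tip cup 0.84 [ 5.076e-01 -2.057e-01  1.000e-04] [318. 230.] 
side tip cup 0.8 [ 0.5039 -0.2006  0.0032] [335. 214.]
```

View pics/j3.png

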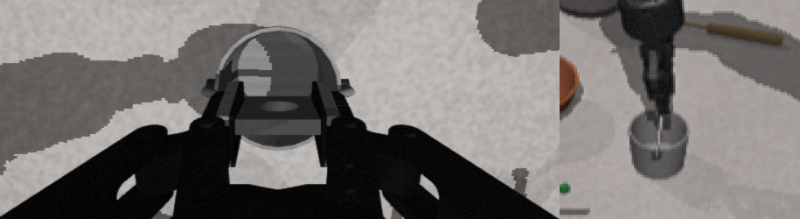

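Call:
{"api": "arm_command", "payload": {
  "plan": [
    {"claw":1,"tx":-0.006,"ty":0,"tz":-0.0008,"ax":0,"ay":1.6,"az":0},
    {"claw":1,"tx":-0.006,"ty":0,"tz":-0.0008,"ax":0,"ay":1.6,"az":0},
    {"claw":1,"tx":-0.004,"ty":0,"tz":-0.0002,"ax":0,"ay":1,"az":0},
    {"claw":1,"tx":0,"ty":0,"tz":0,"ax":0,"ay":0,"az":0},
    {"claw":1,"tx":0,"ty":0,"tz":0,"ax":0,"ay":0,"az":0},
    {"claw":1,"tx":0,"ty":0,"tz":0,"ax":0,"ay":0,"az":0},
    {"claw":1,"tx":0,"ty":0,"tz":0,"ax":0,"ay":0,"az":0},
    {"claw":1,"tx":0,"ty":0,"tz":0,"ax":0,"ay":0,"az":0},
    {"claw":1,"tx":0,"ty":0,"tz":0,"ax":0,"ay":0,"az":0},
    {"claw":1,"tx":0,"ty":0,"tz":0,"ax":0,"ay":0,"az":0}
  ]
}}

```text
clock: 10.47
tcp_pos: [0.5378, -0.2025, 0.275]
orientation: [0.114, -2.928, 0.013]
contact_force: [-3.2, -3.5, 5.8]
grip_width: 0.033
gripper_force: 41.0
```

Run:
```python
from h import *
print(r.get_obs()['contact_force'],r.get_obs()['moment'])
go(*grasp(0,-.19))
for i in range(3):
  c=cam('wrist'); f=r.grab_frame('wrist'); find('tip','eye','wrist',c,1); find('tip','cup','wrist',c,1)
  f=r.grab_frame('side'); find('tip','eye','side',None,1); find('tip','cup','side',None,1)
```

```text
[-3.2206336  -3.52686731  5.82060721] [-0.64362502  0.9458503   0.12261493]
t 10.47 tcp [ 0.5378 -0.2025  0.275 ] q [-0.31  0.64  0.76  1.88 -0.4   1.01  2.29]
shift(tool) [ 0.0024 -0.0001  0.0013] turn deg [-0.05 -1.23  0.17]
wrist tip eye 0.95 [ 0.5048 -0.2029  0.1215] [324. 281.] 
wrist tip cup 0.74 [ 0.5055 -0.2042 -0.0011] [319. 233.] 
side tip eye 0.67 [0.6382 0.1768 0.2071] [242. 267.] 
side tip cup 0.88 [ 0.5034 -0.1997  0.006 ] [335. 214.] 
wrist tip eye 0.94 [ 0.5064 -0.2057  0.121 ] [316. 284.] 
wrist tip cup 0.57 [ 0.505  -0.2054  0.0036] [318. 233.] 
side tip cup 0.69 [ 0.5034 -0.1997  0.0016] [335. 215.] 
wrist tip eye 0.72 [ 0.5069 -0.2075  0.1183] [312. 283.] 
side tip cup 0.75 [ 0.5034 -0.2026  0.0046] [336. 213.]
```

The handle is upright: the eye is at (.506,-.205,.12) above the cup base at (.505,-.204). Next I lift.

Call:
{"api": "arm_command", "payload": {
  "plan": [
    {"claw":1,"tx":0.0016,"ty":0,"tz":-0.0073,"ax":0,"ay":0,"az":0},
    {"claw":1,"tx":0.0032,"ty":0,"tz":-0.0147,"ax":0,"ay":0,"az":0},
    {"claw":1,"tx":0.0037,"ty":0,"tz":-0.0172,"ax":0,"ay":0,"az":0},
    {"claw":1,"tx":0.0037,"ty":0,"tz":-0.0172,"ax":0,"ay":0,"az":0},
    {"claw":1,"tx":0.0037,"ty":0,"tz":-0.0172,"ax":0,"ay":0,"az":0},
    {"claw":1,"tx":0.0037,"ty":0,"tz":-0.0172,"ax":0,"ay":0,"az":0},
    {"claw":1,"tx":0.0037,"ty":0,"tz":-0.0172,"ax":0,"ay":0,"az":0},
    {"claw":1,"tx":0.0037,"ty":0,"tz":-0.0172,"ax":0,"ay":0,"az":0},
    {"claw":1,"tx":0.0032,"ty":0,"tz":-0.0147,"ax":0,"ay":0,"az":0},
    {"claw":1,"tx":0.0016,"ty":0,"tz":-0.0073,"ax":0,"ay":0,"az":0}
  ],
  "squeeze": 50
}}

```text
clock: 12.2
tcp_pos: [0.5386, -0.2015, 0.4272]
orientation: [0.116, -2.932, 0.011]
contact_force: [0.1, 0.7, -2.7]
grip_width: 0.0332
gripper_force: 50.0
```

Run:
```python
from h import *
s=r.get_obs(); print(s['contact_force'],s['moment'],s['joints'].round(2),s['tcp_pos'],s['grip_width'])
for i in range(3):
  f=r.grab_frame('side'); find('tip','eye','side',None,1); find('tip','cup','side',None,1)
  if i==0: b=f[110:240,290:400,::-1]
c=cam('wrist'); f=r.grab_frame('wrist'); find('tip','eye','wrist',c,1); find('tip','cup','wrist',c,1)
cv2.imwrite('pics/j4.png',np.hstack([f[:,100:540,::-1],cv2.resize(b,(338,400))]))
R0=R.from_rotvec(s['orientation']).as_matrix(); print('B->C',R0.T@[-.036,.383,0])
```

```text
[ 0.05230772  0.69734925 -2.694946  ] [-0.01846403 -0.33868725 -0.00815253] [-0.41  0.46  0.88  1.75 -0.25  1.28  2.2 ] [ 0.53862319 -0.20153484  0.42715723] 0.03316477603202169
side tip cup 0.81 [ 0.5056 -0.2003  0.1561] [336. 175.] 
side tip cup 0.61 [ 0.5032 -0.2051  0.1544] [337. 174.] 
side tip cup 0.78 [ 0.5022 -0.1993  0.1542] [337. 176.] 
wrist tip eye 0.64 [ 0.507  -0.2052  0.2682] [316. 284.] 
wrist tip cup 0.94 [ 0.5039 -0.2081  0.1488] [313. 231.] 
B->C [0.00536057 0.38464844 0.00135783]
```

View pics/j4.png

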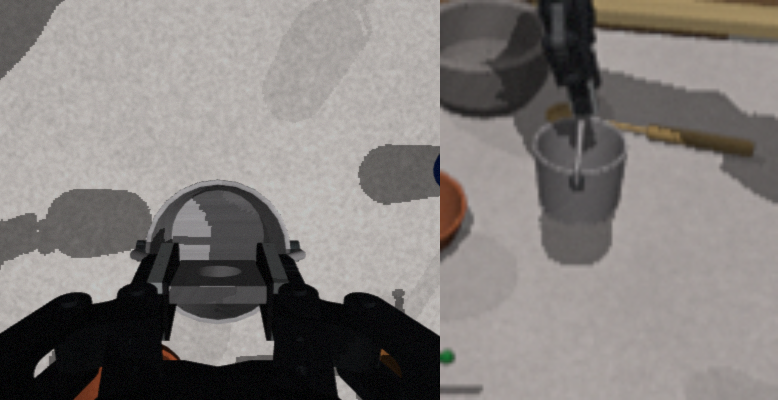

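The cup hangs straight and is held. The hole shows at wrist (321,271) and the handle is in line with the cup.

Call:
{"api": "arm_command", "payload": {
  "plan": [
    {"claw":1,"tx":0.0035,"ty":0.008,"tz":0.0007,"ax":0,"ay":0,"az":0},
    {"claw":1,"tx":0.0035,"ty":0.014,"tz":0.0007,"ax":0,"ay":0,"az":0},
    {"claw":1,"tx":0.0035,"ty":0.02,"tz":0.0007,"ax":0,"ay":0,"az":0},
    {"claw":1,"tx":0.0035,"ty":0.024,"tz":0.0007,"ax":0,"ay":0,"az":0},
    {"claw":1,"tx":0.0035,"ty":0.024,"tz":0.0007,"ax":0,"ay":0,"az":0},
    {"claw":1,"tx":0.0035,"ty":0.024,"tz":0.0007,"ax":0,"ay":0,"az":0},
    {"claw":1,"tx":0.0035,"ty":0.024,"tz":0.0007,"ax":0,"ay":0,"az":0},
    {"claw":1,"tx":0.0035,"ty":0.024,"tz":0.0007,"ax":0,"ay":0,"az":0},
    {"claw":1,"tx":0.0035,"ty":0.024,"tz":0.0007,"ax":0,"ay":0,"az":0},
    {"claw":1,"tx":0.0035,"ty":0.024,"tz":0.0007,"ax":0,"ay":0,"az":0}
  ]
}}

```text
clock: 13.63
tcp_pos: [0.485, 0.0058, 0.4259]
orientation: [0.115, -2.928, 0.012]
contact_force: [0.4, -0.2, -2.7]
grip_width: 0.0332
gripper_force: 50.2
```

Call:
{"api": "arm_command", "payload": {
  "plan": [
    {"claw":1,"tx":-0.003,"ty":0.024,"tz":-0.0007,"ax":0,"ay":0,"az":0},
    {"claw":1,"tx":-0.003,"ty":0.024,"tz":-0.0007,"ax":0,"ay":0,"az":0},
    {"claw":1,"tx":-0.003,"ty":0.024,"tz":-0.0007,"ax":0,"ay":0,"az":0},
    {"claw":1,"tx":-0.003,"ty":0.024,"tz":-0.0007,"ax":0,"ay":0,"az":0},
    {"claw":1,"tx":-0.003,"ty":0.024,"tz":-0.0007,"ax":0,"ay":0,"az":0.6},
    {"claw":1,"tx":-0.003,"ty":0.02,"tz":-0.0007,"ax":0,"ay":0,"az":0.6},
    {"claw":1,"tx":-0.003,"ty":0.016,"tz":-0.0007,"ax":0,"ay":0,"az":0.6},
    {"claw":1,"tx":-0.003,"ty":0.01,"tz":-0.0007,"ax":0,"ay":0,"az":0.6},
    {"claw":1,"tx":-0.003,"ty":0.005,"tz":-0.0007,"ax":0,"ay":0,"az":0},
    {"claw":1,"tx":0,"ty":0,"tz":0,"ax":0,"ay":0,"az":0}
  ]
}}

```text
clock: 14.47
tcp_pos: [0.5014, 0.1778, 0.4261]
orientation: [0.056, -2.931, 0.019]
contact_force: [0.7, 0.4, -2.7]
grip_width: 0.033
gripper_force: 50.2
```

Run:
```python
from h import *
s=r.get_obs(); print(s['joints'].round(2),s['tcp_pos'].round(4),R.from_rotvec(s['orientation']).as_matrix().round(3))
for i in range(3):
  c=cam('wrist'); f=r.grab_frame('wrist'); 
  for t in('eye','cup','peg_blue','peg_yellow'):find('tip',t,'wrist',c,2)
cv2.imwrite('pics/w5.png',f[:,:,::-1])
f=r.grab_frame('side'); cv2.imwrite('pics/s5.png',f[:,:,::-1]);
for t in('eye','cup','peg_blue'):find('tip',t,'side',None,2)
b=cv2.imread('pics/s5.png')[150:350,200:400]
f=r.grab_frame('scene'); cv2.imwrite('pics/c5.png',f[:,:,::-1])
for t in('eye','cup','peg_blue'):find('tip',t,'scene',None,2)
cv2.imwrite('pics/j5.png',np.hstack([cv2.imread('pics/w5.png')[:,120:520],cv2.resize(b,(400,400),interpolation=3)]))
```

```text
[-1.07  0.35  0.81  1.85 -0.3   1.28  1.46] [0.5014 0.1778 0.4261] [[-0.977 -0.039 -0.209]
 [-0.036  0.999 -0.017]
 [ 0.209 -0.009 -0.978]]
wrist tip eye 0.66 [0.4729 0.174  0.2715] [315. 290.] 
wrist tip cup 0.63 [0.4686 0.1714 0.153 ] [314. 232.] 
wrist tip eye 0.68 [0.4707 0.1716 0.2712] [315. 285.] 
wrist tip cup 0.64 [0.4676 0.1727 0.15  ] [319. 231.] 
wrist tip cup 0.71 [0.467  0.1725 0.152 ] [317. 230.] 
side tip eye 0.58 [ 0.4697 -0.5179  0.0048] [357. 154.] 
side tip cup 0.82 [0.4655 0.1785 0.1538] [328. 296.] 
side tip peg_blue 0.71 [0.639  0.1745 0.2066] [242. 266.] 
scene tip eye 0.7 [0.4717 0.1759 0.2652] [414. 181.] 
scene tip cup 0.95 [0.4685 0.1737 0.15  ] [409. 211.] 
scene tip cup 0.66 [0.6459 0.0643 0.2055] [368. 226.] 
scene tip peg_blue 0.58 [0.4692 0.1783 0.2656] [415. 181.] 
scene tip peg_blue 0.39 [0.6395 0.1796 0.2078] [409. 230.]
```

View pics/j5.png

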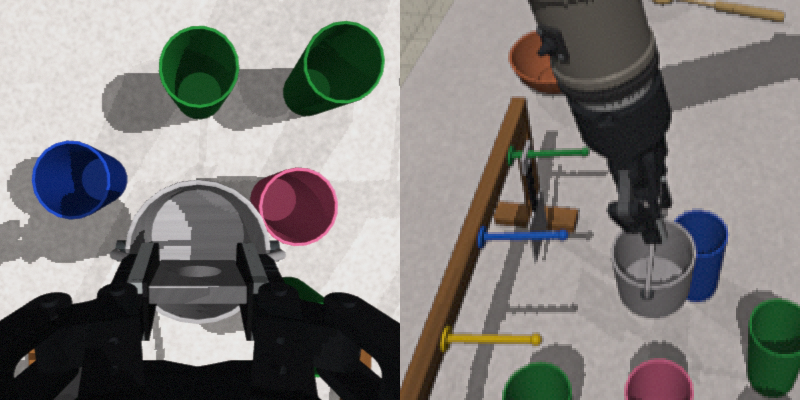

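The cup is clear of the tumblers, at wrist (320,265). The blue peg's ball shows at about side (283,267), and it is free. Next I'll locate the ball precisely by colour in both fixed cameras.

```bash
cat >> h.py <<'E'
def tri(obs):
    from scipy.optimize import least_squares
    cs={n:cam(n) for n,_ in obs}
    f=lambda p:np.concatenate([np.subtract(pix(n,p,cs[n]),q) for n,q in obs])
    s=least_squares(f,[.56,.18,.22]); return s.x,s.fun
E
python3 - <<'E'
from h import *
print('pred ball',pix('scene',[.558,.1755,.222]),pix('side',[.558,.1755,.222]),'root',pix('scene',[.641,.178,.205]))
for n,(x0,x1,y0,y1) in (('scene',(395,425,195,245)),('side',(232,292,258,280))):
    im=cv2.imread('pics/c5.png' if n=='scene' else 'pics/s5.png'); f=cv2.cvtColor(im,cv2.COLOR_BGR2HSV)[y0:y1,x0:x1]
    m=(abs(f[...,0].astype(int)-112)<14)&(f[...,1]>100)&(f[...,2]>60)
    print(n)
    if n=='scene':
        for i,row in enumerate(m):
            if row.any(): print(y0+i,row.nonzero()[0].min()+x0,row.nonzero()[0].max()+x0)
    else:
        for j in list(range(0,8))+list(range(38,56)):
            k=m[:,j].nonzero()[0]
            if len(k): print(x0+j,k.min()+y0,k.max()+y0)
E
```

```text
pred ball (np.float64(410.3586802880405), np.float64(209.37759793579056)) (np.float64(280.636266960599), np.float64(267.5856884568444)) root (np.float64(408.17497019750294), np.float64(231.3824121494502))
scene
207 411 411
208 409 412
209 409 412
210 409 412
211 409 412
212 409 412
213 409 412
214 409 412
215 409 412
216 409 412
217 408 412
218 408 412
219 408 412
220 408 411
221 408 411
222 408 411
223 408 411
224 408 411
225 408 411
226 408 411
227 409 410
side
239 266 273
270 266 269
271 265 269
272 265 269
273 266 269
274 265 269
275 266 268
276 266 269
277 266 268
278 266 268
279 266 269
280 265 269
281 265 269
282 265 269
283 266 268
```

Call:
{"api": "arm_command", "payload": {
  "plan": [
    {"claw":1,"tx":-0.0073,"ty":0,"tz":0.004,"ax":0,"ay":0,"az":0},
    {"claw":1,"tx":-0.0073,"ty":0,"tz":0.004,"ax":0,"ay":0,"az":0},
    {"claw":1,"tx":-0.0073,"ty":0,"tz":0.004,"ax":0,"ay":0,"az":0},
    {"claw":1,"tx":-0.0073,"ty":0,"tz":0.004,"ax":0,"ay":0,"az":0},
    {"claw":1,"tx":-0.0073,"ty":0,"tz":0.004,"ax":0,"ay":0,"az":0},
    {"claw":1,"tx":-0.0073,"ty":0,"tz":0.004,"ax":0,"ay":0,"az":0},
    {"claw":1,"tx":-0.0073,"ty":0,"tz":0.004,"ax":0,"ay":0,"az":0},
    {"claw":1,"tx":-0.0073,"ty":0,"tz":0.004,"ax":0,"ay":0,"az":0},
    {"claw":1,"tx":-0.0073,"ty":0,"tz":0.0036,"ax":0,"ay":0,"az":0},
    {"claw":1,"tx":0,"ty":0,"tz":0,"ax":0,"ay":0,"az":0}
  ]
}}

```text
clock: 16.45
tcp_pos: [0.5588, 0.1786, 0.3764]
orientation: [0.053, -2.93, 0.02]
contact_force: [0.1, 0.1, -1.8]
grip_width: 0.033
gripper_force: 50.2
```

Run:
```python
from h import *
s=r.get_obs(); print(s['tcp_pos'].round(4),s['contact_force'].round(1))
A=[]
for i in range(4):
  for n in('wrist','scene','side'):
    c=cam(n); f=r.grab_frame(n)
    for d in r.tip_of('eye',n)[:2]:
        w=c[1]@np.array(d['location'])+c[2]
        if np.linalg.norm(w-[.527,.1755,.222])<.02: A.append(w); print(n,round(d['confidence'],2),w.round(4))
    if n!='wrist': cv2.imwrite(f'pics/{n}6.png',f[:,:,::-1])
print(np.mean(A,0).round(4), 'fk eye',(s['tcp_pos']+R.from_rotvec(s['orientation']).as_matrix()@np.array([-.0007,-.0023,.1595])).round(4))
a=cv2.imread('pics/scene6.png')[185:245,385:445]; b=cv2.imread('pics/side6.png')[235:295,240:320]
cv2.imwrite('pics/j6.png',np.hstack([cv2.resize(a,None,fx=6,fy=6,interpolation=3),cv2.resize(b,None,fx=5,fy=6,interpolation=3)]))
print(pix('scene',[.527,.1755,.222]),pix('side',[.527,.1755,.222]))
```

```text
[0.5588 0.1786 0.3764] [ 0.1  0.1 -1.8]
wrist 0.81 [0.527  0.1766 0.2197]
scene 0.56 [0.5296 0.178  0.2177]
side 0.46 [0.5198 0.1782 0.2239]
wrist 0.93 [0.5264 0.1759 0.2219]
scene 0.66 [0.5287 0.1776 0.217 ]
side 0.49 [0.521  0.1789 0.2246]
wrist 0.92 [0.5261 0.177  0.2237]
scene 0.66 [0.529  0.175  0.2174]
side 0.55 [0.5197 0.177  0.2229]
wrist 0.89 [0.5262 0.1733 0.2218]
scene 0.72 [0.5262 0.1756 0.2218]
side 0.41 [0.5201 0.1791 0.2216]
[0.525  0.1768 0.2212] fk eye [0.5262 0.1735 0.2204]
(np.float64(411.1877694038808), np.float64(203.39908421176645)) (np.float64(296.4044940832807), np.float64(269.76531596276936))
```

View pics/j6.png

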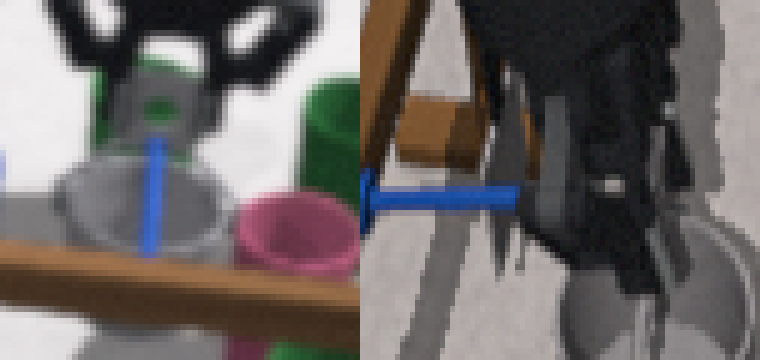

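In the scene crop the hole is at px (411.3,202.8), in line with the peg at (410.5,209), as predicted. I'll slide it on gently.

Call:
{"api": "arm_command", "payload": {
  "plan": [
    {"claw":1,"tx":-0.004,"ty":-0.0001,"tz":-0.0009,"ax":0,"ay":0,"az":0},
    {"claw":1,"tx":-0.004,"ty":-0.0001,"tz":-0.0009,"ax":0,"ay":0,"az":0},
    {"claw":1,"tx":-0.004,"ty":-0.0001,"tz":-0.0009,"ax":0,"ay":0,"az":0},
    {"claw":1,"tx":-0.004,"ty":-0.0001,"tz":-0.0009,"ax":0,"ay":0,"az":0},
    {"claw":1,"tx":-0.004,"ty":-0.0001,"tz":-0.0009,"ax":0,"ay":0,"az":0},
    {"claw":1,"tx":-0.004,"ty":-0.0001,"tz":-0.0009,"ax":0,"ay":0,"az":0},
    {"claw":1,"tx":-0.004,"ty":-0.0001,"tz":-0.0009,"ax":0,"ay":0,"az":0},
    {"claw":1,"tx":-0.004,"ty":-0.0001,"tz":-0.0007,"ax":0,"ay":0,"az":0},
    {"claw":1,"tx":-0.004,"ty":0,"tz":-0.0002,"ax":0,"ay":0,"az":0},
    {"claw":1,"tx":-0.004,"ty":0,"tz":0,"ax":0,"ay":0,"az":0}
  ]
}}

```text
clock: 18.48
tcp_pos: [0.599, 0.1793, 0.3762]
orientation: [0.054, -2.93, 0.019]
contact_force: [-0.3, 0.9, -2.8]
grip_width: 0.0334
gripper_force: 50.2
```

Run:
```python
from h import *
s=r.get_obs(); print(s['tcp_pos'].round(4),s['contact_force'].round(1),s['moment'].round(2),'fk eye',(s['tcp_pos']+R.from_rotvec(s['orientation']).as_matrix()@np.array([-.0007,-.0023,.1595])).round(4))
f=r.grab_frame('scene'); find('tip','eye','scene',None,1); find('tip','cup','scene',None,1)
h=cv2.cvtColor(f,cv2.COLOR_RGB2HSV)[195:245,395:425]
m=(abs(h[...,0].astype(int)-112)<14)&(h[...,1]>100)&(h[...,2]>60)
print('peg top rows',[(195+i,k.nonzero()[0].min()+395,k.nonzero()[0].max()+395) for i,k in enumerate(m) if k.any()][::3])
```

```text
[0.599  0.1793 0.3762] [-0.3  0.9 -2.8] [ 0.05 -0.3   0.05] fk eye [0.5664 0.1744 0.2201]
scene tip eye 0.75 [0.5673 0.1752 0.2181] [410. 212.] 
scene tip cup 0.91 [0.5665 0.1751 0.1027] [405. 242.] 
peg top rows [(210, np.int64(409), np.int64(411)), (213, np.int64(409), np.int64(411)), (216, np.int64(409), np.int64(411)), (219, np.int64(409), np.int64(411)), (222, np.int64(408), np.int64(411)), (225, np.int64(408), np.int64(411))]
```

Call:
{"api": "arm_command", "payload": {
  "plan": [
    {"claw":1,"tx":-0.004,"ty":0,"tz":-0.0001,"ax":0,"ay":0,"az":0},
    {"claw":1,"tx":-0.004,"ty":0,"tz":-0.0001,"ax":0,"ay":0,"az":0},
    {"claw":1,"tx":-0.004,"ty":0,"tz":-0.0001,"ax":0,"ay":0,"az":0},
    {"claw":1,"tx":-0.004,"ty":0.0001,"tz":-0.0001,"ax":0,"ay":0,"az":0},
    {"claw":1,"tx":-0.004,"ty":0.0001,"tz":-0.0001,"ax":0,"ay":0,"az":0},
    {"claw":1,"tx":-0.004,"ty":0.0001,"tz":-0.0001,"ax":0,"ay":0,"az":0},
    {"claw":1,"tx":-0.004,"ty":0,"tz":-0.0001,"ax":0,"ay":0,"az":0},
    {"claw":1,"tx":-0.004,"ty":0,"tz":0,"ax":0,"ay":0,"az":0},
    {"claw":1,"tx":0,"ty":0,"tz":0,"ax":0,"ay":0,"az":0},
    {"claw":1,"tx":0,"ty":0,"tz":0,"ax":0,"ay":0,"az":0}
  ]
}}

```text
clock: 19.47
tcp_pos: [0.6301, 0.1806, 0.3701]
orientation: [0.053, -2.93, 0.019]
contact_force: [0.6, -1.2, -2.7]
grip_width: 0.0327
gripper_force: 50.2
```

Call:
{"api": "arm_command", "payload": {
  "plan": [
    {"claw":1,"tx":-0.0002,"ty":0,"tz":0.001,"ax":0,"ay":0,"az":0},
    {"claw":1,"tx":-0.0002,"ty":0,"tz":0.001,"ax":0,"ay":0,"az":0},
    {"claw":1,"tx":-0.0002,"ty":0,"tz":0.001,"ax":0,"ay":0,"az":0},
    {"claw":1,"tx":-0.0002,"ty":0,"tz":0.001,"ax":0,"ay":0,"az":0},
    {"claw":1,"tx":-0.0002,"ty":0,"tz":0.001,"ax":0,"ay":0,"az":0},
    {"claw":1,"tx":0,"ty":0,"tz":0,"ax":0,"ay":0,"az":0},
    {"claw":1,"tx":0,"ty":0,"tz":0,"ax":0,"ay":0,"az":0},
    {"claw":1,"tx":0,"ty":0,"tz":0,"ax":0,"ay":0,"az":0},
    {"claw":1,"tx":0,"ty":0,"tz":0,"ax":0,"ay":0,"az":0},
    {"claw":1,"tx":0,"ty":0,"tz":0,"ax":0,"ay":0,"az":0}
  ]
}}

```text
clock: 20.3
tcp_pos: [0.6299, 0.1806, 0.3657]
orientation: [0.054, -2.93, 0.018]
contact_force: [-2.8, 0.7, 4.9]
grip_width: 0.0331
gripper_force: 50.9
```

Run:
```python
from h import *
s=r.get_obs(); print(s['tcp_pos'].round(4),s['contact_force'].round(1),s['moment'].round(2),'fk eye',(s['tcp_pos']+R.from_rotvec(s['orientation']).as_matrix()@np.array([-.0007,-.0023,.1595])).round(4))
f=r.grab_frame('scene'); find('tip','eye','scene',None,1); find('tip','cup','scene',None,1)
h=cv2.cvtColor(f,cv2.COLOR_RGB2HSV)[195:245,395:425]
m=(abs(h[...,0].astype(int)-112)<14)&(h[...,1]>100)&(h[...,2]>60)
print('peg top rows',[(195+i,k.nonzero()[0].min()+395,k.nonzero()[0].max()+395) for i,k in enumerate(m) if k.any()][::3])
```

```text
[0.6299 0.1806 0.3657] [-2.8  0.7  4.9] [ 0.02  0.65 -0.05] fk eye [0.5973 0.1758 0.2096]
scene tip eye 0.57 [0.5981 0.1806 0.208 ] [410. 222.] 
scene tip cup 0.77 [0.5949 0.1767 0.0921] [405. 251.] 
peg top rows [(208, np.int64(411), np.int64(411)), (211, np.int64(409), np.int64(412)), (214, np.int64(410), np.int64(410)), (221, np.int64(408), np.int64(411)), (224, np.int64(409), np.int64(410))]
```

Call:
{"api": "arm_command", "payload": {
  "plan": [
    {"claw":1,"tx":0.0002,"ty":0,"tz":-0.0009,"ax":0,"ay":0,"az":0},
    {"claw":1,"tx":0,"ty":0,"tz":0,"ax":0,"ay":0,"az":0},
    {"claw":0.6,"tx":0,"ty":0,"tz":0,"ax":0,"ay":0,"az":0},
    {"claw":0.5,"tx":0,"ty":0,"tz":0,"ax":0,"ay":0,"az":0},
    {"claw":0.4,"tx":0,"ty":0,"tz":0,"ax":0,"ay":0,"az":0},
    {"claw":0.35,"tx":0,"ty":0,"tz":0,"ax":0,"ay":0,"az":0},
    {"claw":0.3,"tx":0,"ty":0,"tz":0,"ax":0,"ay":0,"az":0},
    {"claw":0.3,"tx":0,"ty":0,"tz":0,"ax":0,"ay":0,"az":0},
    {"claw":0.3,"tx":0,"ty":0,"tz":0,"ax":0,"ay":0,"az":0},
    {"claw":0.3,"tx":0,"ty":0,"tz":0,"ax":0,"ay":0,"az":0}
  ]
}}

```text
clock: 21.28
tcp_pos: [0.6299, 0.1806, 0.3661]
orientation: [0.054, -2.93, 0.019]
contact_force: [0.2, -0.1, -0.1]
grip_width: 0.0598
gripper_force: 0.0
```

Run:
```python
from h import *
s=r.get_obs(); print(s['tcp_pos'].round(4),s['contact_force'].round(1),s['moment'].round(2),s['grip_width'])
for i in range(2):
    f=r.grab_frame('scene'); find('tip','eye','scene',None,1); find('tip','cup','scene',None,1)
    f=r.grab_frame('side'); find('tip','cup','side',None,1)
```

```text
[0.6299 0.1806 0.3661] [ 0.2 -0.1 -0.1] [-0.02 -0.21 -0.  ] 0.05978688874138859
scene tip eye 0.62 [0.5994 0.1804 0.2064] [410. 222.] 
scene tip cup 0.92 [0.5921 0.1751 0.0906] [404. 250.] 
side tip cup 0.96 [0.5903 0.1824 0.0952] [270. 304.] 
scene tip eye 0.72 [0.5993 0.1805 0.2075] [410. 222.] 
scene tip cup 0.88 [0.5919 0.1774 0.0895] [405. 251.] 
side tip cup 0.77 [0.589  0.1825 0.0929] [271. 305.]
```

Call:
{"api": "arm_command", "payload": {
  "plan": [
    {"claw":0.3,"tx":0,"ty":0,"tz":-0.004,"ax":0,"ay":0,"az":0},
    {"claw":0.3,"tx":0,"ty":0,"tz":-0.008,"ax":0,"ay":0,"az":0},
    {"claw":0.3,"tx":0,"ty":0,"tz":-0.012,"ax":0,"ay":0,"az":0},
    {"claw":0.3,"tx":0,"ty":0,"tz":-0.016,"ax":0,"ay":0,"az":0},
    {"claw":0.3,"tx":0,"ty":0,"tz":-0.02,"ax":0,"ay":0,"az":0},
    {"claw":0.3,"tx":0,"ty":0,"tz":-0.02,"ax":0,"ay":0,"az":0},
    {"claw":0.3,"tx":0,"ty":0,"tz":-0.016,"ax":0,"ay":0,"az":0},
    {"claw":0.3,"tx":0,"ty":0,"tz":-0.008,"ax":0,"ay":0,"az":0},
    {"claw":0.3,"tx":0,"ty":0,"tz":0,"ax":0,"ay":0,"az":0},
    {"claw":0.3,"tx":0,"ty":0,"tz":0,"ax":0,"ay":0,"az":0}
  ]
}}

```text
clock: 22.62
tcp_pos: [0.6517, 0.1822, 0.468]
orientation: [0.053, -2.931, 0.018]
contact_force: [0.5, 0.9, -0.2]
grip_width: 0.0597
gripper_force: 0.0
```

Call:
{"api": "arm_command", "payload": {
  "plan": [
    {"claw":0.3,"tx":0,"ty":0,"tz":0,"ax":0,"ay":0,"az":0},
    {"claw":0.3,"tx":0,"ty":0,"tz":0,"ax":0,"ay":0,"az":0},
    {"claw":0.3,"tx":0,"ty":0,"tz":0,"ax":0,"ay":0,"az":0},
    {"claw":0.3,"tx":0,"ty":0,"tz":0,"ax":0,"ay":0,"az":0},
    {"claw":0.3,"tx":0,"ty":0,"tz":0,"ax":0,"ay":0,"az":0},
    {"claw":0.3,"tx":0,"ty":0,"tz":0,"ax":0,"ay":0,"az":0},
    {"claw":0.3,"tx":0,"ty":0,"tz":0,"ax":0,"ay":0,"az":0},
    {"claw":0.3,"tx":0,"ty":0,"tz":0,"ax":0,"ay":0,"az":0},
    {"claw":0.3,"tx":0,"ty":0,"tz":0,"ax":0,"ay":0,"az":0},
    {"claw":0.3,"tx":0,"ty":0,"tz":0,"ax":0,"ay":0,"az":0}
  ]
}}

```text
clock: 23.45
tcp_pos: [0.6517, 0.1823, 0.4678]
orientation: [0.053, -2.93, 0.019]
contact_force: [0.3, 0.1, 0.2]
grip_width: 0.0597
gripper_force: 0.0
```

Run:
```python
from h import *
s=r.get_obs(); print(s['clock'],s['tcp_pos'].round(4),s['contact_force'].round(1))
g=[]
for i in range(4):
    f=r.grab_frame('scene'); find('tip','eye','scene',None,1); find('tip','cup','scene',None,1)
    f=r.grab_frame('side'); find('tip','cup','side',None,1); find('tip','eye','side',None,1); g.append(f[220:340,225:315].astype(int))
print('img change',[abs(a-g[0]).mean().round(2) for a in g])
```

```text
23.45 [0.6517 0.1823 0.4678] [0.3 0.1 0.2]
scene tip eye 0.55 [0.5978 0.1831 0.2083] [411. 222.] 
scene tip cup 0.57 [0.5921 0.1774 0.0897] [405. 251.] 
side tip cup 0.73 [0.5897 0.1821 0.095 ] [270. 304.] 
side tip eye 0.78 [0.5934 0.1798 0.2098] [263. 271.] 
scene tip eye 0.62 [0.6009 0.1776 0.2052] [409. 223.] 
scene tip cup 0.68 [0.5929 0.1816 0.0909] [406. 251.] 
side tip cup 0.6 [0.5932 0.1837 0.0956] [269. 304.] 
side tip eye 0.58 [0.5894 0.1803 0.2122] [265. 270.] 
scene tip eye 0.61 [0.5999 0.1778 0.2034] [409. 223.] 
scene tip cup 0.61 [0.5918 0.1766 0.0916] [405. 250.] 
side tip cup 0.95 [0.5908 0.1824 0.094 ] [270. 304.] 
side tip eye 0.5 [0.5921 0.1795 0.212 ] [263. 270.] 
scene tip eye 0.41 [0.5983 0.1809 0.2056] [410. 222.] 
scene tip cup 0.8 [0.594  0.176  0.0927] [405. 250.] 
side tip cup 0.62 [0.5899 0.1792 0.0912] [271. 304.] 
side tip eye 0.67 [0.5933 0.1773 0.2097] [263. 270.] 
img change [np.float64(0.0), np.float64(1.5), np.float64(1.47), np.float64(1.45)]
```

The cup is hanging still at the same spot (base at z≈0.09), and the image changes are only noise. The arm is clear, so I'm handing in.

```bash
python3 -c "
from bench import r
print(r.hand_in())"
```

```text
the job is handed in; nothing more can be done
None
```

The handle is folded upright and the cup hangs by its eye on the blue peg, still and about 9 cm above the table, handed in at about 24 s of the 61 s; the tumblers, bowl and spoon were not touched, though I did not re-measure their positions at the end.

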